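# Straightedge to the bow-frog blank, then present the gauge ball

### The arm

A 6-joint arm with a two-finger parallel gripper is mounted at the origin on the work surface. World frame = base frame: x ahead of the robot, y to its left, z up, the work surface at z = 0. Lengths are in mm, angles in rad, forces in N, time in s.
With the tool pointing down it reaches from about 300 to 875 mm from the base axis. Payload 4.2 kg.
Tool frame: the origin (TCP) lies between the finger pads; the fingertips stand 17 mm ahead of it and the grasp point (between the pads) lies 2 mm behind it; z points along the fingers, y is the line along which they close (so a half turn about z gives the same grasp; the last joint's range is limited). The gripper opens to 85 mm and grips with 20 to 120 N. Pads are 22 mm wide; open, the fingers measure 114 mm over their backs; the gripper's body (76 mm by 85 mm) begins 54 mm behind the grasp point. The pads swing forward as they close: fully open they stand 13 mm farther back than shut.
Start: joints at [-1.139, 0.32, 1.565, -0, 1.257, -0.02], TCP at [251.041, -517.318, 248.338] pointing down, gripper open.
Joint ranges: [-3.11, 3.11], [-0.84, 2.01], [0.21, 2.61], [-1.34, 4.49], [0.05, 2.63], [-2.56, 2.56]. Speed limits (rad/s): [2.57, 2.57, 3.14, 3.14, 3.14, 3.14].

### API

Orientations are given as [roll, pitch, yaw] about the fixed x, y, z axes, in that order (R = Rz(yaw) Ry(pitch) Rx(roll)).
In Python, from cell import robot, imaging, observe gives the robot as it stands (robot), with the cameras (imaging) and the readings as plain functions.
- The arm moves only by the shell command python3 inch.py 'ROWS' [OPENING] [FORCE]. ROWS is a JSON list of rows, 1 to 5 of them, each of 4 numbers: dx, dy, dz in mm, then a turn about the tool's z in rad; each row shifts and turns the commanded pose from where the row before left it, along the tool's axes as they then stand; what a row does not reach is not made up. A row lasts 1/10 s, in which the tool goes at most 50 mm and 0.15 rad, less where a joint would pass 70% of its speed; a pose out of reach is approached as far as the arm can. OPENING is the finger opening in mm, set as the command begins (- or left out keeps the last). The fingers move at their own pace and stop on an object; FORCE is the grip in N (left out, the last holds). Time passes only in rows, so rows that do not move let the fingers close. It prints the time, the measured TCP pose, the force, the opening and the grip force at its end.
- observe(): the state, without advancing time (a new reading comes with each control period).
- imaging.get_image(name): name is "scene" or "top"; returns (picture, depth): 420x560x3 uint8, red, green, blue; 420x560 float32, mm along the optical axis (not along the pixel's ray), 0 where there is no reading.
- imaging.camera_params(name): a dict with "mtx" (3x3 intrinsics, pixels), "D" ([k1, k2, p1, p2, k3] as OpenCV has them; the pictures are not rectified), "pose" (4x4, takes a point from camera to world coordinates). Camera axes: x right, y down, z forward; pixel columns grow to the right and rows downward; lengths in mm; the calibration is good to about 2 mm. A picture is of the moment at which its call begins. camera_params takes no time and is no camera call.
- robot.finish_job(): hands the job in; it is judged then, once.
The state is a dict: "t": time; "joint_pos": joint angles; "joint_velocities": joint speeds; "joint_torque": joint torques, N m; "tcp_pos": TCP position; "eef_rot": TCP orientation; "contact_force": force on the tool from outside, world axes, zero at the start; "ft_torque": the same for the moment, N m; "gripper_width": finger opening in mm; "grip_force": force on a finger pad.
Only numpy, scipy, OpenCV 4.12 (cv2) and the standard library are available. Lean on these libraries where they do the work, as an engineer would, in place of code of your own. Each camera call takes 0.05 s, during which the arm holds its last target. There are 200 camera calls.

### The job

Get the drilled frog blank ready for gauging its eye: first lay the straightedge flat on the bench, flush along the long side of the blank that faces the robot and roughly centred on it, and let go of it. Then pick up the tray by its handle, keep the ball in its pocket all the way, and finish still holding the tray in the gripper, level and still, with the ball right above the blank's eye and the tray about ten centimetres above the bench, touching nothing else. Do not disturb the straightedge once it is laid, and leave the other things on the bench where they are.

Things in the scene. Friction and masses are not known exactly. Their poses are not given: they have to be found in the camera images.
- blank: Dark hardwood blank, 45 mm (its x) by 150 mm (its y) by 18 mm tall, fixed to the bench; origin at the centre of its underside, z up. Its long straight sides lie at x = -22.5 mm (the side that faces the robot) and x = +22.5 mm. At each end a brass stop 30 mm (x) by 14 mm (y), 12 mm tall, overlaps the end and reaches to y = +-90 mm.
- eye (a point): Centre of the mouth of the round eye drilled in the blank's top face: 16 mm diameter, 5 mm deep, 40 mm from the blank's centre along its +y, at z = 18 mm.
- straightedge: Loose aluminium straightedge with a raised grip rib, about 0.2 kg: base plate 180 mm (its x) by 56 mm (its y) by 6 mm thick, lying flat; rib on its centre line, 90 mm along x, 12 mm thick, from the plate up to 46 mm above the bench. Origin at the centre of the underside, z up. Both long sides (y = +-28 mm) are straight edges.
- tray: Loose light-wood carrying tray, about 0.2 kg: plate 160 mm (its x) by 60 mm (its y) by 12 mm thick, with an upright handle fin in the middle, 40 mm along x, 14 mm thick, its top 58 mm above the tray's underside. Origin at the centre of the underside, z up. Two round pockets, 24 mm diameter and 3 mm deep, at x = +50 mm and x = -50 mm; the one at +50 mm holds the ball, the other is empty.
- pocket (a point): Centre of the floor of the pocket that holds the ball, on the tray at x = +50 mm, z = 9 mm.
- ball_center (a point): Centre of the loose steel gauge ball, 20 mm diameter, 33 g, lying in the tray's pocket; the ball can shift about 5 mm in it and rolls out over the 3 mm rim if the tray tips some 45 degrees or is jerked.
- jar: Bystander, not to be moved: open glass jar, 72 mm wide, 60 mm tall; loose. Origin: centre of its underside.
- glue: Bystander, not to be moved: white plastic glue bottle, 42 mm diameter, 100 mm tall; loose. Origin: centre of its underside.
- screwdriver: Bystander, not to be moved: wood-handled screwdriver, 170 mm long, lying across in front of the robot; loose. Origin: at the middle of its length, on its underside.
- plane: Bystander, not to be moved: small brass finger plane, 30 x 85 mm, 55 mm tall; loose. Origin: centre of its underside.
- dish: Bystander, not to be moved: shallow glass dish, 90 mm wide, 18 mm tall; loose. Origin: centre of its underside.
- cork_block: Bystander, not to be moved: cork block 60 x 40 x 28 mm; loose. Origin: centre of its underside.
- offcut: Bystander, not to be moved: light wood offcut 50 x 140 x 20 mm; loose. Origin: centre of its underside.
- ferrule: Bystander, not to be moved: upright steel slug, 24 mm diameter, 24 mm tall; loose. Origin: centre of its underside.

How it is judged (in metres and radians):
On the way, in this order (a step that is already met when the one before it is completed fails the run):
1. the straightedge lies flush along the blank's robot-facing long side, released (x of straightedge in the frame of blank between -0.0535 and -0.047 m and y of straightedge in the frame of blank between -0.035 and 0.035 m and angle between the x axis of straightedge and the y axis of blank, either way round below 0.025 rad and height (world z) of straightedge below 0.003 m and angle between straightedge's own z axis and vertical below 0.03 rad and contact force between the fingers and straightedge below 0.1 N and linear speed of straightedge below 0.01 m/s), for 0.2 s.
2. the tray is lifted clear by its handle with the ball in its pocket (height (world z) of tray above 0.05 m and contact force between the fingers and tray above 1 N and distance between ball_center and pocket below 0.0145 m), for 0.2 s.
At the end, for the whole second after the job is handed in: Straightedge flat, released, within 3 mm of the robot-facing side, parallel to 0.025 rad, centred to 35 mm. Tray held still in the gripper, level to 0.12 rad, underside 70 to 150 mm above the bench, touching nothing else; ball in its pocket, within 20 mm of over the eye (all of step 1 and distance between ball_center and pocket below 0.0145 m and height (world z) of tray between 0.07 and 0.15 m and angle between tray's own z axis and vertical below 0.12 rad and horizontal distance between ball_center and eye below 0.02 m and contact force between the fingers and tray above 1 N and linear speed of tray below 0.02 m/s and contact force between tray and blank below 0.05 N and contact force between tray and straightedge below 0.05 N and contact force between tray and jar below 0.05 N and contact force between tray and glue below 0.05 N and contact force between tray and screwdriver below 0.05 N and contact force between tray and plane below 0.05 N and contact force between tray and dish below 0.05 N and contact force between tray and cork_block below 0.05 N and contact force between tray and offcut below 0.05 N and contact force between tray and ferrule below 0.05 N); the arm keeps its last pose, push and grip.
It fails at once if the ball leaves its pocket (distance between ball_center and pocket above 0.0175 m).
It fails at once if another thing on the bench is disturbed (moved more than 30 mm) (distance of any of jar, glue, screwdriver, plane, dish, cork_block, offcut, ferrule from where it was at the start of the episode above 0.03 m).
It also fails if it takes over 54 s, if anything falls off the work surface, if the arm or the gripper's body presses on something with over 40 N, if the wrist force passes 120 N, or if a joint passes its speed limit or range.

## Working session

There is one attempt and no reset: what is moved stays moved. The work goes in short steps, Python scripts to look and compute and a shell command to move; the robot and the scene stay as the last step left them, time stands still between calls to the robot, and variables do not carry over. Pictures are saved under pics/ and viewed, at most 10 in all, crops included, and the job is handed in when it is done.

```bash
ls; mkdir -p pics
python3 - <<'E'
from cell import robot, imaging, observe
import cv2,numpy as np
for n in("scene","top"):
    p,d=imaging.get_image(n); cv2.imwrite(f"pics/{n}0.png",p[:,:,::-1]); np.savez(f"{n}0.npz",p=p,d=d)
    c=imaging.camera_params(n); print(n,np.round(c["mtx"],1).tolist(),c["D"],np.round(c["pose"],3).tolist())
s=observe(); print({k:s[k] for k in("t","tcp_pos","eef_rot","gripper_width")})
E
```

```text
cell.py
inch.py
pics
scene [[502.6, 0.0, 280.6], [0.0, 502.6, 213.4], [0.0, 0.0, 1.0]] [0.02163064 0.         0.         0.         0.        ] [[-0.913, 0.266, -0.308, 900.235], [0.407, 0.609, -0.681, 691.511], [0.006, -0.748, -0.664, 752.208], [0.0, 0.0, 0.0, 1.0]]
top [[474.0, 0.0, 279.2], [0.0, 474.0, 215.9], [0.0, 0.0, 1.0]] [-0.03416036  0.          0.          0.          0.        ] [[0.01, -0.992, 0.129, 413.322], [-1.0, -0.006, 0.027, -27.267], [-0.026, -0.129, -0.991, 1030.677], [0.0, 0.0, 0.0, 1.0]]
{'t': 0.1, 'tcp_pos': array([ 250.87227494, -516.94470652,  247.5611162 ]), 'eef_rot': array([-3.13998684e+00, -2.42046929e-05,  4.51797719e-01]), 'gripper_width': 85.4331135425943}
```

View pics/scene0.png

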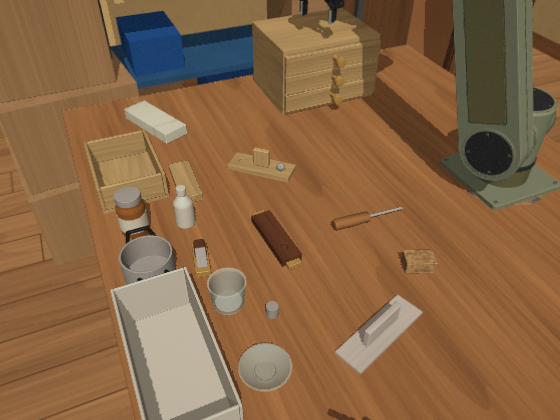

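View pics/top0.png

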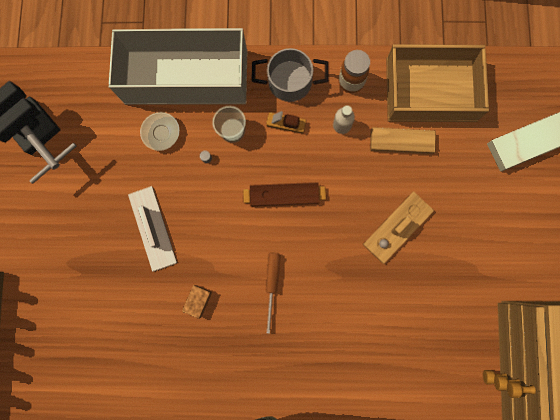

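The top view shows the straightedge at about (152,228), the blank at (285,193) with its eye at the left (+y) end, and the tray at (400,228) with the ball at (383,243). The screwdriver is at (272,290) and the cork at (197,302). The scene view shows the same things with their heights.

```bash
cat > h.py <<'E'
import cv2,numpy as np
from cell import robot, imaging, observe
def cp(n):
    c=imaging.camera_params(n); return np.array(c["mtx"],float),np.array(c["D"],float),np.array(c["pose"],float)
def plane(n,uv,z):
    K,D,T=cp(n); q=cv2.undistortPoints(np.array(uv,float).reshape(-1,1,2),K,D)[:,0]
    r=np.c_[q,np.ones(len(q))]@T[:3,:3].T; o=T[:3,3]
    return o+r*((z-o[2])/r[:,2])[:,None]
def cloud(n,d):
    K,D,T=cp(n); v,u=np.mgrid[:420,:560]
    q=cv2.undistortPoints(np.c_[u.ravel(),v.ravel()].astype(float).reshape(-1,1,2),K,D)[:,0]
    P=np.c_[q,np.ones(len(q))]*d.reshape(-1,1)
    return (P@T[:3,:3].T+T[:3,3]).reshape(420,560,3)
def rect(xy):
    (c,(w,h),a)=cv2.minAreaRect(np.float32(xy)); a=np.radians(a)
    if w<h: w,h,a=h,w,a+np.pi/2
    return np.round(c,1),round(w,1),round(h,1),round((a+np.pi/2)%np.pi-np.pi/2,4)
def biggest(m):
    c,_=cv2.findContours(m.astype(np.uint8),cv2.RETR_EXTERNAL,cv2.CHAIN_APPROX_NONE)
    return max(c,key=cv2.contourArea)[:,0]
E
python3 - <<'E'
from h import *
boxes={"top":{"edge":(120,175,180,278),"blank":(238,176,332,212),"tray":(355,185,442,270)},
"scene":{"edge":(330,290,430,370),"blank":(245,205,305,270),"tray":(222,145,300,182)}}
for n in("top","scene"):
    f=np.load(n+"0.npz"); W=cloud(n,f["d"]); hsv=cv2.cvtColor(f["p"],cv2.COLOR_RGB2HSV)
    for k,(a,b,c,d) in boxes[n].items():
        w=W[b:d,a:c].reshape(-1,3); z=w[:,2]
        print(n,k,"z pct",np.round(np.percentile(z,[1,5,25,50,75,90,95,99]),1))
        for lo in ([3,30] if k!="blank" else [3,15]):
            m=np.zeros((420,560),bool); m[b:d,a:c]=W[b:d,a:c,2]>lo
            print("  >",lo,rect(W[m][:,:2]),"n",m.sum(), "medz",np.round(np.median(W[m][:,2]),1))
# eye depth: low-z in blank top
f=np.load("top0.npz"); 
for nm,(a,b,c,d) in {"b":(238,176,332,212),"e":(120,175,180,278),"t":(355,185,442,270)}.items():
    cv2.imwrite(f"pics/c_{nm}.png",cv2.resize(f["p"][b:d,a:c,::-1],None,fx=4,fy=4,interpolation=cv2.INTER_NEAREST))
i=[cv2.imread(f"pics/c_{k}.png") for k in "bet"]
H=np.zeros((600,800,3),np.uint8); H[:144,:376]=i[0]; H[150:562,:240]=i[1]; H[150:490,400:748]=i[2]; cv2.imwrite("pics/crops.png",H)
E
```

```text
top edge z pct [-4.6 -3.3 -1.   0.7  4.6  7.8 35.2 47.6]
  > 3 (array([523.6, 164.9]), 382.5, 223.7, np.float64(-1.5626)) n 2079 medz 6.1
  > 30 (array([457.5, 149.1]), 356.9, 69.7, np.float64(1.1321)) n 336 medz 45.1
top blank z pct [-4.3 -3.  -0.6  3.7 17.  18.8 19.6 21.2]
  > 3 (array([524.6, -10.6]), 222.0, 202.6, np.float64(-0.0184)) n 1720 medz 16.9
  > 15 (array([515.2, -12.4]), 204.9, 153.6, np.float64(0.0454)) n 1268 medz 17.8
top tray z pct [-4.6 -3.3 -1.3  0.4  9.  12.5 14.4 57.4]
  > 3 (array([ 521.3, -187.3]), 335.0, 192.0, np.float64(-1.4974)) n 2251 medz 11.4
  > 30 (array([ 465.2, -155.1]), 274.2, 30.9, np.float64(-1.0734)) n 197 medz 56.4
scene edge z pct [-3.9 -2.9 -1.4 -0.1  4.5  7.1 36.8 46.2]
  > 3 (array([683.9, 428.1]), 669.9, 126.8, np.float64(0.6962)) n 2626 medz 5.7
  > 30 (array([703.5, 463.6]), 600.4, 46.2, np.float64(0.7819)) n 463 medz 44.2
scene blank z pct [-4.2 -3.4 -1.8 -0.2 14.9 17.1 18.  19.2]
  > 3 (array([705.5, 311.3]), 847.4, 108.8, np.float64(1.2252)) n 1427 medz 16.1
  > 15 (array([712. , 313.2]), 839.4, 97.5, np.float64(1.2247)) n 950 medz 16.8
scene tray z pct [-4.8 -3.7 -1.8  0.4 10.3 20.3 41.4 56.6]
  > 3 (array([715.3, 179.1]), 1087.3, 169.8, np.float64(1.1606)) n 1233 medz 10.8
  > 30 (array([701.7, 215.9]), 1030.0, 39.5, np.float64(1.2136)) n 206 medz 48.3
```

View pics/crops.png

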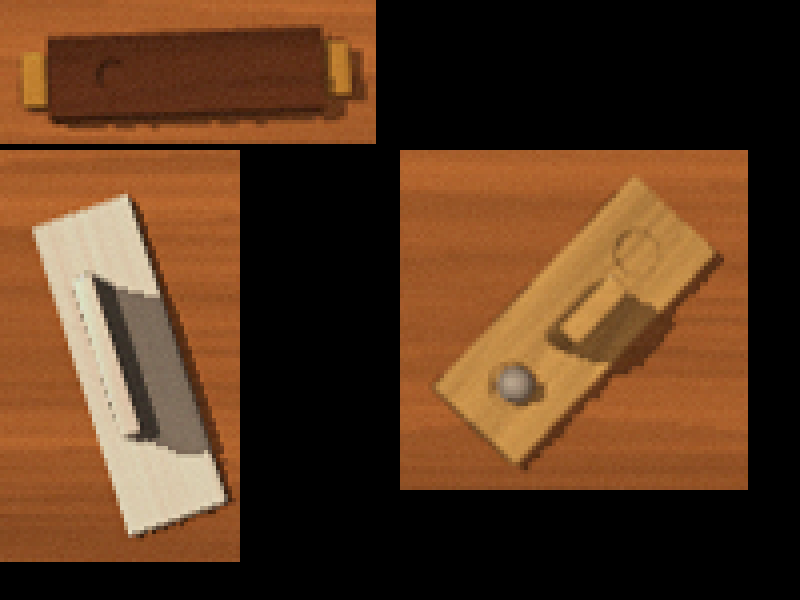

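The crops give the outlines. The blank's top face spans px x 250–318, y 184–205, with the eye at about (265,194), and the ball sits in the tray's near-left pocket. Depth has dropouts, so I'll use colour masks and rays cast to the measured heights, in both views.

```bash
cat > meas.py <<'E'
from h import *
def mask(k,p):
    hsv=cv2.cvtColor(p,cv2.COLOR_RGB2HSV).astype(int); h,s,v=hsv[...,0],hsv[...,1],hsv[...,2]
    return {"edge":(s<100)&(v>60),"rib":(s<70)&(v>150),"tray":(h>=13)&(h<30)&(s<190),"blank":(v<105)&(h<12),"brass":(h>=15)&(h<30)&(s>130)}[k]
def get(k,p,box):
    a,b,c,d=box; m=np.zeros((420,560),np.uint8); m[b:d,a:c]=mask(k,p)[b:d,a:c]; return m
E
python3 - <<'E'
from meas import *
boxes={"top":{"edge":(120,175,180,278),"blank":(238,176,332,212),"tray":(355,185,442,270)},
"scene":{"edge":(330,290,430,370),"blank":(245,205,305,272),"tray":(222,142,300,182)}}
H=np.zeros((600,800,3),np.uint8); y=0
for j,n in enumerate(("top","scene")):
    f=np.load(n+"0.npz"); p=f["p"]; W=cloud(n,f["d"]); y=0
    for k,z in(("edge",6),("blank",18),("tray",12)):
        m=get(k,p,boxes[n][k]); a,b,c,d=boxes[n][k]
        g=biggest(m); print(n,k,rect(plane(n,g,z)[:,:2]))
        q=W[m.astype(bool)&(f["d"]>0)]
        for lo,hi in((z-4,z+4),(40,62)):
            r=q[(q[:,2]>lo)&(q[:,2]<hi)]; 
            if len(r)>20: print("    cloud",lo,hi,rect(r[:,:2]),len(r),"z",np.round(np.median(r[:,2]),1))
        o=p.copy(); cv2.drawContours(o,[g],-1,(0,255,0),1); o=cv2.resize(o[b:d,a:c,::-1],None,fx=2,fy=2,interpolation=0)
        H[y:y+o.shape[0],j*400:j*400+o.shape[1]]=o; y+=o.shape[0]+4
cv2.imwrite("pics/masks.png",H)
# eye edge pixels at top, ball
f=np.load("top0.npz"); m=get("brass",f["p"],(238,176,332,212)); n_,l,st,ce=cv2.connectedComponentsWithStats(m)
for i in range(1,n_):
    if st[i,4]>10: print("brass",st[i],plane("top",[ce[i]],12)[0])
print("eye",plane("top",[(238+110/4,176+72/4)],18))
hs=cv2.cvtColor(f["p"],cv2.COLOR_RGB2HSV)
m=np.zeros((420,560),np.uint8); m[235:252,372:394]=(hs[235:252,372:394,1]<90); g=biggest(m); print("ball",cv2.minEnclosingCircle(g),plane("top",[cv2.minEnclosingCircle(g)[0]],19))
E
```

```text
top edge (array([518.1, 279.5]), 181.2, 56.9, np.float64(0.3524))
    cloud 2 10 (array([518.7, 280.1]), 181.4, 57.7, np.float64(0.3511)) 1588 z 5.5
    cloud 40 62 (array([518.5, 280.4]), 89.9, 12.9, np.float64(0.3376)) 229 z 45.5
top blank (array([590.1, -11.6]), 151.6, 50.5, np.float64(-1.5254))
    cloud 14 22 (array([593.6, -10.3]), 149.6, 43.9, np.float64(-1.5255)) 1247 z 17.6
top tray (array([ 524.2, -259.5]), 175.8, 76.6, np.float64(-0.7244))
    cloud 8 16 (array([ 524.7, -256.4]), 160.9, 60.6, np.float64(-0.7649)) 1703 z 11.3
    cloud 40 62 (array([ 524.3, -256.4]), 40.5, 14.5, np.float64(-0.7724)) 148 z 56.3
scene edge (array([521.2, 282.4]), 183.5, 58.2, np.float64(0.3564))
    cloud 2 10 (array([519.5, 281.6]), 183.2, 57.2, np.float64(0.3476)) 2066 z 5.0
    cloud 40 62 (array([520.4, 281.7]), 90.3, 12.7, np.float64(0.3539)) 323 z 44.6
scene blank (array([ 5.992e+02, -1.000e-01]), 161.9, 50.2, np.float64(-1.5231))
    cloud 14 22 (array([596.2,  -7.7]), 153.2, 45.7, np.float64(-1.521)) 991 z 16.6
scene tray (array([ 522.9, -271.2]), 202.9, 167.1, np.float64(-0.4103))
    cloud 8 16 (array([ 525.9, -254.5]), 161.7, 65.4, np.float64(-0.7646)) 704 z 10.4
    cloud 40 62 (array([ 526.3, -254.5]), 40.7, 17.4, np.float64(-0.8016)) 138 z 51.7
brass [319 186   7  14  80] [597.48454293 -93.10196384  12.        ]
brass [243 189   7  14  86] [590.16565008  72.6282761   12.        ]
eye [[592.46036609  29.98314812  18.        ]]
ball ((383.5, 243.0), 4.031229019165039) [[ 487.82653325 -222.94431391   19.        ]]
```

View pics/masks.png

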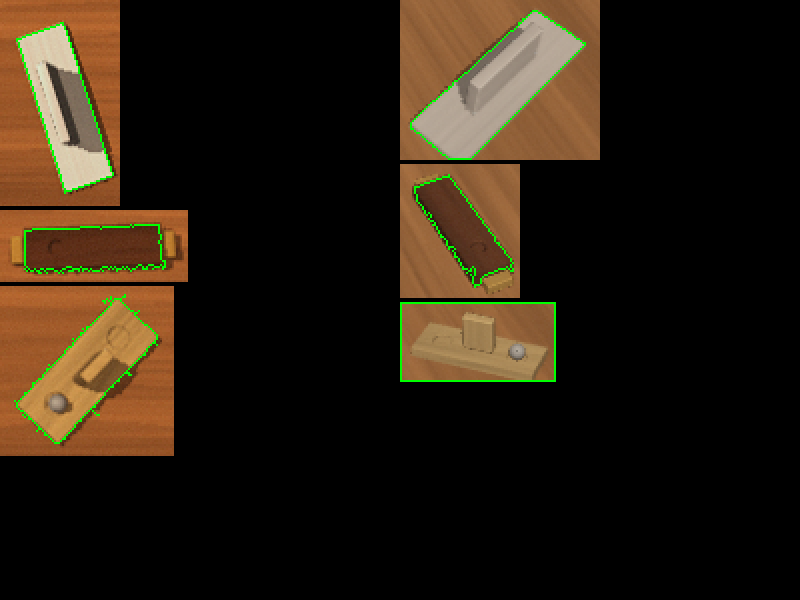

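Masks are clean in the top view. Measurements:

| Thing | Position (x, y) mm | Yaw (rad) |
|---|---|---|
| straightedge | (518.5, 280) | 0.351 |
| blank | (593.7, −10.3) | 0.045 |
| eye | (592.5, 30) | – |
| tray | (524.7, −256.4) | −0.77 |
| ball (at 488, −223) | −y/−x end of the tray | – |

Measured heights are 5.5/45.5 for the straightedge plate and rib, 17.6 for the blank, and 11.3/56.3 for the tray plate and handle. The two views agree within about 2.5 mm.

```bash
cat > go.py <<'E'
import sys,numpy as np
from cell import robot, imaging, observe
from scipy.spatial.transform import Rotation as R
# usage: go.py x y z yaw -> offsets in tool axes; turn about tool z
x,y,z,w=map(float,sys.argv[1:]); s=observe()
r=np.array(s["eef_rot"]); M=R.from_euler("xyz",r).as_matrix()
d=M.T@(np.array([x,y,z])-s["tcp_pos"])
print("t",round(s["t"],2),"tcp",np.round(s["tcp_pos"],1),"rot",np.round(r,4),"w",round(float(s["gripper_width"]),1),"F",np.round(s["contact_force"],1))
print("d",np.round(d,1),"turn",round(float((r[2]-w+np.pi)%(2*np.pi)-np.pi),4),"rows",round(np.linalg.norm(d)/50,1))
E
python3 inch.py '[[35,-35,0,0],[35,-35,0,0],[35,-35,0,0],[35,-35,0,0],[35,-35,0,0]]' 60 40
python3 inch.py '[[35,-35,0,0],[35,-35,0,0],[35,-35,0,0],[35,-35,0,0],[35,-35,0,0]]'
python3 inch.py '[[35,-35,0,0],[35,-35,0,0],[35,-35,0,0],[35,-35,0,0],[0,0,0,0.1]]'
python3 go.py 518.5 280 100 0.351
```

```text
t: 0.6
tcp_pos: [332.1, -281.5, 248.0]
eef_rot: [-3.141, -0.0, 0.451]
contact_force: [1.0, -0.7, -0.0]
gripper_width: 59.7
grip_force: 0.0
t: 1.1
tcp_pos: [413.1, -47.6, 248.3]
eef_rot: [3.141, -0.0, 0.452]
contact_force: [0.2, -0.6, 0.3]
gripper_width: 59.9
grip_force: 0.0
t: 1.6
tcp_pos: [479.3, 142.5, 247.6]
eef_rot: [-3.14, -0.001, 0.355]
contact_force: [-0.8, -0.9, 0.7]
gripper_width: 59.7
grip_force: 0.0
t 1.6 tcp [479.3 142.5 247.6] rot [-3.1399e+00 -1.2000e-03  3.5510e-01] w 59.7 F [-0.8 -0.9  0.7]
d [  84.4 -115.   147.9] turn 0.0041 rows 4.1
```

```bash
python3 inch.py '[[28,-38,0,0],[28,-38,0,0],[28,-39,30,0],[0,0,45,0],[0,0,45,0]]' 50 
python3 inch.py '[[0,0,28,0],[0,0,0,0]]'
python3 go.py 518.5 280 29 0.351
```

```text
t: 2.1
tcp_pos: [515.9, 270.5, 130.3]
eef_rot: [-3.142, -0.001, 0.354]
contact_force: [-0.2, -0.1, -0.8]
gripper_width: 50.2
grip_force: 0.0
t: 2.3
tcp_pos: [512.6, 267.6, 99.2]
eef_rot: [3.14, 0.011, 0.352]
contact_force: [-0.7, 0.0, 0.4]
gripper_width: 49.8
grip_force: 0.0
t 2.3 tcp [512.6 267.6  99.2] rot [3.1403 0.0105 0.3521] w 49.8 F [-0.7  0.   0.4]
d [10.5 -9.7 70.1] turn 0.0011 rows 1.4
```

```bash
python3 inch.py '[[10,-10,0,0],[0,0,20,0],[0,0,0,0]]'
python3 go.py 518.5 280 29 0.351; python3 -c "
from cell import robot, imaging, observe;print(observe()['joint_pos'])"
```

```text
t: 2.6
tcp_pos: [522.3, 282.7, 84.3]
eef_rot: [-3.141, -0.001, 0.352]
contact_force: [0.0, 0.3, 0.2]
gripper_width: 50.3
grip_force: 0.0
t 2.6 tcp [522.3 282.7  84.3] rot [-3.1414e+00 -8.0000e-04  3.5210e-01] w 50.3 F [0.  0.3 0.2]
d [-4.5  1.2 55.3] turn 0.0011 rows 1.1
[4.76705284e-01 4.92780074e-01 1.73955961e+00 6.22549071e-05
 9.08466698e-01 1.69539416e+00]
```

```bash
python3 inch.py '[[-3,1,25,0],[0,0,25,0],[0,0,4,0],[0,0,0,0]]'
python3 inch.py '[[0,0,0,0],[0,0,0,0],[0,0,0,0],[0,0,0,0],[0,0,0,0]]' 0 60
python3 go.py 518.5 280 29 0.351
```

```text
t: 3.0
tcp_pos: [519.9, 280.3, 30.9]
eef_rot: [-3.141, -0.001, 0.352]
contact_force: [1.1, 0.6, 0.9]
gripper_width: 49.6
grip_force: 0.0
t: 3.5
tcp_pos: [520.1, 280.3, 31.3]
eef_rot: [-3.141, -0.003, 0.352]
contact_force: [-0.4, -0.4, 6.0]
gripper_width: 11.3
grip_force: 59.6
t 3.5 tcp [520.1 280.3  31.3] rot [-3.1413e+00 -2.9000e-03  3.5180e-01] w 11.3 F [-0.4 -0.4  6. ]
d [-1.6 -0.3  2.3] turn 0.0008 rows 0.1
```

```bash
python3 inch.py '[[0,0,-20,0],[0,0,-40,0],[0,0,-40,0],[-14,46,0,0],[-14,46,0,0]]'
python3 inch.py '[[-14,46,0,0],[-14,46,0,0],[-14,46,0,0],[-14,46,0,0],[0,0,0,-0.14]]'
python3 inch.py '[[0,0,0,-0.14],[0,0,0,-0.14],[0,0,0,-0.14],[0,0,0,-0.14],[0,0,0,-0.14]]'
python3 inch.py '[[0,0,0,-0.14],[0,0,0,-0.14],[0,0,0,-0.14],[0,0,0,0],[0,0,0,0]]'
python3 go.py 533 -11 60 1.6155
python3 - <<'E'
from meas import *
p,d=imaging.get_image("scene"); cv2.imwrite("pics/scene1.png",p[:,:,::-1])
E
```

```text
t: 4.0
tcp_pos: [525.1, 183.8, 131.3]
eef_rot: [3.141, -0.003, 0.355]
contact_force: [0.4, -0.3, -2.0]
gripper_width: 11.3
grip_force: 58.8
t: 4.5
tcp_pos: [535.3, -13.5, 129.8]
eef_rot: [3.14, 0.001, 0.489]
contact_force: [0.4, 0.8, -1.9]
gripper_width: 11.4
grip_force: 59.1
t: 5.0
tcp_pos: [535.0, -8.3, 129.6]
eef_rot: [-3.141, 0.0, 1.197]
contact_force: [-0.4, -0.6, -1.6]
gripper_width: 10.9
grip_force: 59.1
t: 5.5
tcp_pos: [535.1, -8.2, 129.7]
eef_rot: [-3.141, 0.0, 1.609]
contact_force: [0.8, -0.6, -0.6]
gripper_width: 11.0
grip_force: 59.1
t 5.5 tcp [535.1  -8.2 129.7] rot [-3.1412e+00  1.0000e-04  1.6089e+00] w 11.0 F [ 0.8 -0.6 -0.6]
d [-2.7 -2.2 69.7] turn -0.0066 rows 1.4
```

View pics/scene1.png

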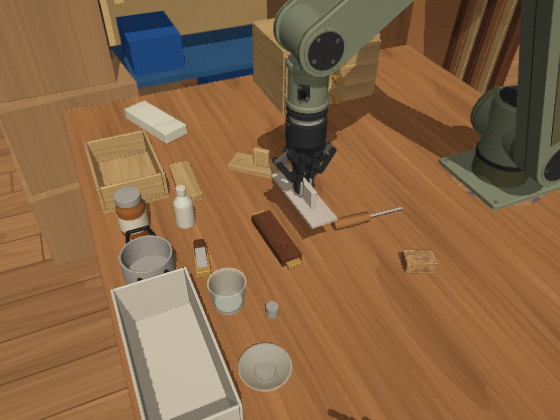

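The straightedge is held level over the robot side of the blank, and the screwdriver is clear. Next I lower it with a gap, then slide it against the blank.

```bash
python3 inch.py '[[-3,0,40,-0.007],[0,0,40,0],[0,0,12,0],[0,0,3,0],[0,0,0,0]]'
python3 go.py 543.3 -11 31.3 1.6155
```

```text
t: 6.05
tcp_pos: [536.4, -11.3, 35.5]
eef_rot: [3.14, 0.0, 1.618]
contact_force: [-0.1, -0.5, -2.2]
gripper_width: 11.2
grip_force: 59.0
t 6.05 tcp [536.4 -11.3  35.5] rot [3.1403e+00 2.0000e-04 1.6183e+00] w 11.2 F [-0.1 -0.5 -2.2]
d [-0.1  6.9  4.2] turn 0.0028 rows 0.2
```

```bash
python3 inch.py '[[0,0,3,0.002],[0,3,0,0],[0,2,0,0],[0,0,0,0],[0,0,0,0]]'
python3 go.py 543.3 -11 31.3 1.6155
```

```text
t: 6.55
tcp_pos: [540.8, -11.0, 32.1]
eef_rot: [3.141, 0.0, 1.617]
contact_force: [0.1, -0.2, -0.7]
gripper_width: 10.9
grip_force: 59.0
t 6.55 tcp [540.8 -11.   32.1] rot [3.1409e+00 1.0000e-04 1.6168e+00] w 10.9 F [ 0.1 -0.2 -0.7]
d [-0.1  2.5  0.8] turn 0.0013 rows 0.1
```

```bash
python3 inch.py '[[0,1,0,0],[0,0,0,0]]'
python3 inch.py '[[0,1,0,0],[0,0,0,0]]'
python3 go.py 543.3 -11 31.3 1.6155
```

```text
t: 6.75
tcp_pos: [541.6, -11.0, 31.8]
eef_rot: [3.141, 0.0, 1.617]
contact_force: [0.2, -0.2, -2.7]
gripper_width: 11.4
grip_force: 59.0
t: 6.95
tcp_pos: [542.7, -10.9, 31.8]
eef_rot: [3.141, 0.0, 1.617]
contact_force: [0.5, 0.5, -2.0]
gripper_width: 11.1
grip_force: 59.0
t 6.95 tcp [542.7 -10.9  31.8] rot [3.1414e+00 1.0000e-04 1.6168e+00] w 11.1 F [ 0.5  0.5 -2. ]
d [-0.1  0.6  0.5] turn 0.0013 rows 0.0
```

```bash
python3 inch.py '[[0,1,0,0],[0,0,0,0]]'
python3 inch.py '[[0,1,0,0],[0,0,0,0]]'
python3 go.py 543.3 -11 31.3 1.6155
```

```text
t: 7.15
tcp_pos: [543.7, -10.9, 31.8]
eef_rot: [3.141, 0.0, 1.617]
contact_force: [0.2, 0.6, -1.6]
gripper_width: 11.1
grip_force: 59.0
t: 7.35
tcp_pos: [544.5, -10.9, 31.8]
eef_rot: [-3.141, 0.0, 1.617]
contact_force: [-0.4, -0.0, -1.5]
gripper_width: 11.1
grip_force: 59.2
t 7.35 tcp [544.5 -10.9  31.8] rot [-3.1413e+00  1.0000e-04  1.6169e+00] w 11.1 F [-0.4 -0.  -1.5]
d [-0.1 -1.2  0.5] turn 0.0014 rows 0.0
```

```bash
python3 inch.py '[[0,1,0,0],[0,0,0,0]]' | grep -E "tcp|force|rot"
python3 inch.py '[[0,1,0,0],[0,0,0,0]]'| grep -E "tcp|force|rot"
```

```text
tcp_pos: [544.7, -10.8, 31.7]
eef_rot: [-3.14, 0.0, 1.617]
contact_force: [-2.7, -0.5, 0.2]
grip_force: 59.4
tcp_pos: [544.7, -10.8, 31.6]
eef_rot: [-3.137, -0.0, 1.617]
contact_force: [-5.6, -1.1, 1.9]
grip_force: 59.8
```

Contact at x = 544.7 with −5.6 N, so it is flush against the blank. I'll relax the press, seat it and release.

```bash
python3 inch.py '[[0,-1,0,0],[0,0,0.5,0],[0,0,0.5,0],[0,0,0,0]]' | grep -E "tcp|force|rot"
python3 inch.py '[[0,0,0,0],[0,0,0,0],[0,0,0,0],[0,0,0,0]]' 50 20
python3 inch.py '[[0,0,-20,0],[0,0,-40,0],[0,0,-50,0],[0,0,-50,0],[0,0,-50,0]]'
```

```text
tcp_pos: [544.6, -10.9, 31.4]
eef_rot: [-3.14, 0.0, 1.617]
contact_force: [-6.8, -1.2, 6.2]
grip_force: 60.3
t: 8.55
tcp_pos: [541.4, -11.0, 29.8]
eef_rot: [-3.132, -0.0, 1.617]
contact_force: [-9.0, -1.8, 3.0]
gripper_width: 50.0
grip_force: 4.6
t: 9.05
tcp_pos: [546.2, -10.7, 243.3]
eef_rot: [3.139, 0.0, 1.617]
contact_force: [1.5, -0.0, -0.9]
gripper_width: 49.8
grip_force: 0.0
```

The opening fingers brushed the blank (−9 N). I'll move to the tray side and check the straightedge from both cameras on the way.

```bash
python3 inch.py '[[-49,-4,0,0],[-49,-4,0,0],[-49,-4,0,0],[-49,-4,0,0],[-49,-4,0,0]]' | grep -E "tcp|rot"
python3 inch.py '[[0,0,0,-0.15],[0,0,0,-0.15],[0,0,0,-0.15],[0,0,0,-0.15],[0,0,0,-0.15]]' 50 | grep -E "tcp|rot"
python3 go.py 525.3 -256 120 2.376
cat > chk.py <<'E'
from meas import *
import sys
tag=sys.argv[1]
for n,bx in(("top",(230,176,335,245)),("scene",(235,190,345,285))):
    p,d=imaging.get_image(n); cv2.imwrite(f"pics/{n}_{tag}.png",p[:,:,::-1]); W=cloud(n,d); a,b,c,e=bx
    m=get("edge",p,bx); g=biggest(m); print(n,"edge",rect(plane(n,g,6)[:,:2]))
    q=W[m.astype(bool)&(d>0)]
    for lo,hi in((2,10),(40,52)):
        r=q[(q[:,2]>lo)&(q[:,2]<hi)]
        if len(r)>20: print("   cloud",lo,rect(r[:,:2]),np.round(np.median(r[:,2]),1))
    m=get("blank",p,bx); r=W[m.astype(bool)&(d>0)]; r=r[(r[:,2]>14)&(r[:,2]<22)]
    if len(r)>20: print(n,"blank",rect(r[:,:2]))
    o=cv2.resize(p[b:e,a:c,::-1],None,fx=5,fy=5,interpolation=0); cv2.imwrite(f"pics/crop_{n}_{tag}.png",o)
E
python3 chk.py a
```

```text
tcp_pos: [537.4, -258.6, 241.3]
eef_rot: [3.139, 0.001, 1.617]
tcp_pos: [537.7, -256.8, 241.0]
eef_rot: [3.141, 0.002, 2.373]
t 10.05 tcp [ 537.7 -256.8  241. ] rot [3.1407e+00 2.1000e-03 2.3728e+00] w 49.8 F [-0.5 -0.1  0.6]
d [  9.7  -8.1 121. ] turn -0.0032 rows 2.4
top edge (array([543.2, -12.6]), 179.8, 57.1, np.float64(-1.5265))
   cloud 2 (array([543.7, -12.4]), 180.0, 56.4, np.float64(-1.531)) 5.7
   cloud 40 (array([544.2, -13.1]), 88.7, 12.6, np.float64(-1.5205)) 45.2
top blank (array([576.9, -11.3]), 149.4, 77.3, np.float64(-1.5221))
scene edge (array([546.3,  -7.6]), 185.7, 58.7, np.float64(-1.5246))
   cloud 2 (array([544.2, -10.8]), 184.6, 56.5, np.float64(-1.5363)) 4.7
   cloud 40 (array([614. ,  48.3]), 237.0, 75.1, np.float64(0.7062)) 44.3
scene blank (array([596.5,  -7.9]), 152.3, 45.8, np.float64(-1.5234))
```

View pics/crop_top_a.png

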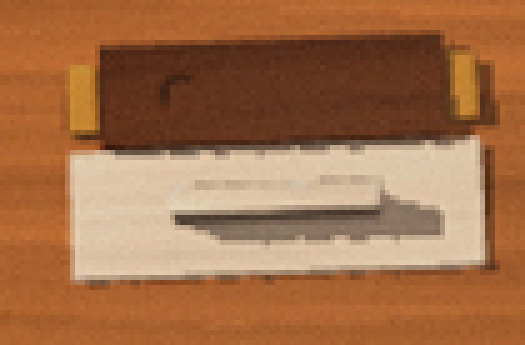

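The straightedge lies flush along the blank: in the top crop its upper edge (row ~145) meets the blank's robot-side face, and the two are parallel and centred. Now the tray.

```bash
python3 inch.py '[[9,-8,40,-0.003],[0,0,45,0],[0,0,36,0],[0,0,0,0],[0,0,0,0]]' | grep -E "tcp|rot"
python3 go.py 525.3 -256 36 2.376
```

```text
tcp_pos: [525.5, -256.2, 120.4]
eef_rot: [3.141, 0.001, 2.368]
t 10.65 tcp [ 525.5 -256.2  120.4] rot [3.1413e+00 9.0000e-04 2.3680e+00] w 49.7 F [0.1 0.4 0.8]
d [ 0.4 -0.1 84.4] turn -0.008 rows 1.7
```

```bash
python3 inch.py '[[0,0,30,-0.008],[0,0,30,0],[0,0,18,0],[0,0,5,0],[0,0,0,0]]' | grep -E "tcp|rot|force"
python3 inch.py '[[0,0,0,0],[0,0,0,0]]' 24 30 | grep -E "tcp|rot|force|width"
python3 inch.py '[[0,0,0,0],[0,0,0,0],[0,0,0,0]]' 16 30 | grep -E "tcp|rot|force|width"
python3 inch.py '[[0,0,0,0],[0,0,0,0],[0,0,0,0],[0,0,0,0]]' 0 60
python3 go.py 525.3 -256 36 2.376
```

```text
tcp_pos: [526.1, -256.5, 38.3]
eef_rot: [3.141, 0.003, 2.377]
contact_force: [1.8, -0.2, -0.1]
grip_force: 0.0
tcp_pos: [525.9, -256.4, 38.6]
eef_rot: [3.141, 0.003, 2.378]
contact_force: [0.0, 0.5, 0.2]
gripper_width: 24.1
grip_force: 0.0
tcp_pos: [524.9, -255.9, 37.1]
eef_rot: [3.141, 0.001, 2.378]
contact_force: [0.2, -1.5, 0.3]
gripper_width: 16.0
grip_force: 0.0
t: 12.05
tcp_pos: [525.0, -256.0, 37.2]
eef_rot: [3.141, 0.001, 2.378]
contact_force: [-0.5, -0.1, 3.6]
gripper_width: 13.1
grip_force: 59.1
t 12.05 tcp [ 525.  -256.    37.2] rot [3.1415e+00 7.0000e-04 2.3778e+00] w 13.1 F [-0.5 -0.1  3.6]
d [-0.2  0.2  1.2] turn 0.0018 rows 0.0
```

```bash
python3 inch.py '[[0,0,-4,0],[0,0,-8,0],[0,0,-12,0],[0,0,-16,0],[0,0,-20,0]]' | grep -E "tcp|rot|force"
python3 inch.py '[[0,0,-18,0],[0,0,-12,0],[0,0,-8,0],[0,0,-4,0],[0,0,0,0]]' | grep -E "tcp|rot|force|width"
python3 go.py 594.8 -20 139 1.6
python3 - <<'E'
from h import *
p,d=imaging.get_image("top"); cv2.imwrite("pics/top_l.png",p[:,:,::-1]); p,d=imaging.get_image("scene"); 
q,_=p,cv2.imwrite("pics/scene_l.png",cv2.resize(p[80:220,180:360,::-1],None,fx=4,fy=4))
E
```

```text
tcp_pos: [524.4, -255.7, 97.5]
eef_rot: [-3.141, -0.001, 2.378]
contact_force: [0.9, 1.2, -2.6]
grip_force: 58.4
tcp_pos: [524.8, -255.9, 139.0]
eef_rot: [3.142, 0.0, 2.378]
contact_force: [-0.4, -0.3, -1.5]
gripper_width: 13.3
grip_force: 58.4
t 13.05 tcp [ 524.8 -255.9  139. ] rot [3.1415e+00 3.0000e-04 2.3778e+00] w 13.3 F [-0.4 -0.3 -1.5]
d [112.6 218.8  -0. ] turn 0.7778 rows 4.9
```

View pics/scene_l.png

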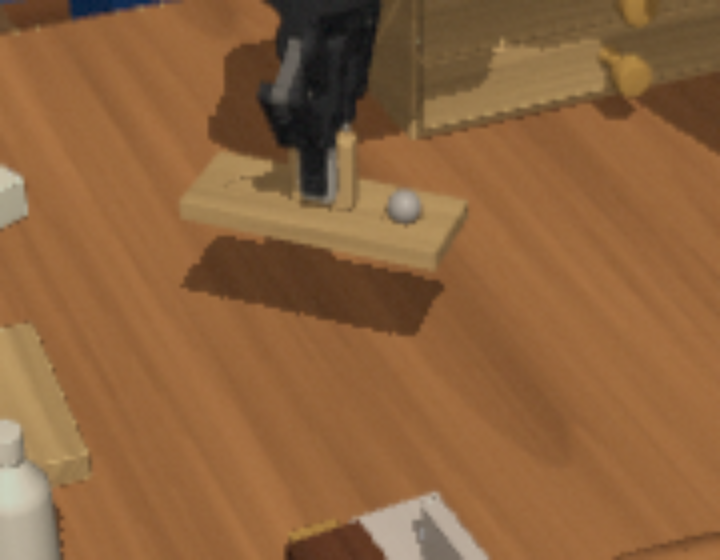

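The tray is level and the ball sits in its pocket at crop (405,205). Now the gentle traverse and turn.

```bash
python3 inch.py '[[2,4,0,0],[5,9,0,0],[7,13,0,0],[9,18,0,0],[11,22,0,0]]' | grep -E "tcp|rot|force"
python3 inch.py '[[11,22,0,0],[11,22,0,0],[11,22,0,0],[11,22,0,0],[11,22,0,0]]' | grep -E "tcp|rot|force"
python3 inch.py '[[9,18,0,0],[7,13,0,0],[5,9,0,0],[2,4,0,0],[0,0,0,0]]' | grep -E "tcp|rot|force"
python3 inch.py '[[0,0,0,0.03],[0,0,0,0.06],[0,0,0,0.09],[0,0,0,0.1],[0,0,0,0.1]]' | grep -E "tcp|rot|force"
python3 inch.py '[[0,0,0,0.1],[0,0,0,0.1],[0,0,0,0.09],[0,0,0,0.06],[0,0,0,0.04]]' | grep -E "tcp|rot|force"
python3 inch.py '[[0,0,0,0],[0,0,0,0],[0,0,0,0]]' | grep -E "tcp|rot|force"
python3 go.py 594.8 -20 139 1.6
python3 - <<'E'
from h import *
from scipy.spatial.transform import Rotation as R
n="scene"
for n in("top","scene"):
    p,d=imaging.get_image(n); cv2.imwrite(f"pics/{n}_e.png",p[:,:,::-1]); np.savez(n+"_e.npz",p=p,d=d)
a=cv2.imread("pics/top_e.png")[150:260,210:350]; b=cv2.imread("pics/scene_e.png")[130:290,190:350]
H=np.zeros((480,800,3),np.uint8); H[:330,:420]=cv2.resize(a,None,fx=3,fy=3,interpolation=0); H[:360,430:790]=cv2.resize(b,(360,360)); cv2.imwrite("pics/end.png",H)
E
```

```text
tcp_pos: [546.1, -183.2, 138.6]
eef_rot: [3.142, -0.0, 2.377]
contact_force: [0.4, -0.8, -2.0]
grip_force: 58.4
tcp_pos: [582.3, -64.8, 138.7]
eef_rot: [3.142, -0.0, 2.379]
contact_force: [0.6, 0.3, -2.2]
grip_force: 58.4
tcp_pos: [596.0, -19.2, 138.7]
eef_rot: [-3.141, 0.0, 2.378]
contact_force: [-0.5, 0.1, -2.6]
grip_force: 58.4
tcp_pos: [595.8, -20.6, 138.8]
eef_rot: [-3.141, 0.0, 1.992]
contact_force: [0.2, -0.1, -2.3]
grip_force: 58.4
tcp_pos: [595.8, -20.6, 138.8]
eef_rot: [-3.141, 0.0, 1.604]
contact_force: [-0.5, 0.1, -0.8]
grip_force: 58.4
tcp_pos: [596.0, -19.9, 138.8]
eef_rot: [-3.142, 0.0, 1.608]
contact_force: [-0.2, -0.4, -1.6]
grip_force: 58.4
t 15.95 tcp [596.  -19.9 138.8] rot [-3.1415e+00  2.0000e-04  1.6078e+00] w 13.6 F [-0.2 -0.4 -1.6]
d [-0.1 -1.2 -0.2] turn 0.0078 rows 0.0
```

View pics/end.png

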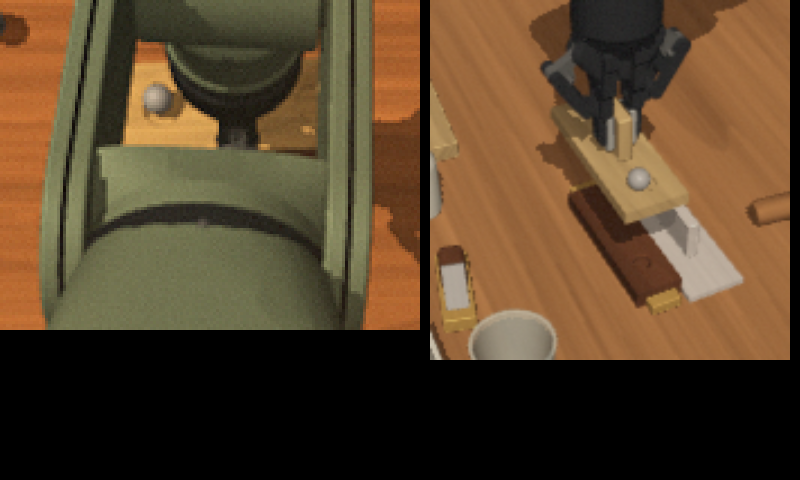

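The tray is held level over the blank, with the ball in its pocket at top px (262,183) and scene px (282,210). I'll triangulate the ball against the eye, then hand in if it's good.

```bash
python3 - <<'E'
from h import *
print(plane("top",[(262.3,183)],120),plane("scene",[(282,209.6)],120))
print("eye scene",plane("scene",[(190+(643-430)/2.25,130+262/2.25)],18), "eye top ~(592.5,30)")
E
python3 inch.py '[[0,0,0,0],[0,0,0,0]]'
```

```text
[[596.23949273  30.78504059 120.        ]] [[599.82693435  34.23690024 120.        ]]
eye scene [[593.25191011  34.95290053  18.        ]] eye top ~(592.5,30)
t: 16.25
tcp_pos: [596.1, -19.5, 138.8]
eef_rot: [3.142, 0.0, 1.608]
contact_force: [-0.7, 0.9, -2.3]
gripper_width: 13.3
grip_force: 58.4
```

```bash
python3 -c "
from cell import robot, imaging, observe
print(robot.finish_job())"
```

```text
the job is handed in; nothing more can be done
None
```

The job is handed in, but no verdict was printed: the straightedge lies flush along the blank's robot-facing side and released, and the tray is held level about 100 mm above the bench, with the ball in its pocket within about 7 mm of over the eye.

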